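# Return the doming punches to their stand in order of size

## Task

Move the four steel doming punches from the plain pale rack back into the dark stand that carries the doming cube, in order of head size: the largest in the hole next to the cube, then smaller and smaller to the smallest at the far end. Stand each one foot down, fully home in its hole, and let none of them fall over.

Things in the scene. Friction and masses are not known exactly. Their poses are not given: they have to be found in the camera images.
- punch_22: Loose steel doming punch, head 22 mm across, about 190 g, 125 mm long, standing in a rack hole. Flat foot 7 mm across; the shank widens evenly to 20 mm at 40 mm above the foot; above 46 mm it narrows to an 11 mm neck. Head: dome on top; below it a cylindrical band 22 mm in diameter, 12 mm high, mid-height 108 mm above the foot: grip here. Origin: underside of the foot; z up to the dome.
- punch_30: Loose steel doming punch, head 30 mm across, about 250 g, 125 mm long, standing in a rack hole. Flat foot 7 mm across; the shank widens evenly to 20 mm at 40 mm above the foot; above 46 mm it narrows to an 11 mm neck. Head: dome on top; below it a cylindrical band 30 mm in diameter, 12 mm high, mid-height 104 mm above the foot: grip here. Origin: underside of the foot; z up to the dome.
- punch_38: Loose steel doming punch, head 38 mm across, about 370 g, 125 mm long, standing in a rack hole. Flat foot 7 mm across; the shank widens evenly to 20 mm at 40 mm above the foot; above 46 mm it narrows to an 11 mm neck. Head: dome on top; below it a cylindrical band 38 mm in diameter, 12 mm high, mid-height 100 mm above the foot: grip here. Origin: underside of the foot; z up to the dome.
- punch_48: Loose steel doming punch, head 48 mm across, about 580 g, 125 mm long, standing in a rack hole. Flat foot 7 mm across; the shank widens evenly to 20 mm at 40 mm above the foot; above 46 mm it narrows to an 11 mm neck. Head: dome on top; below it a cylindrical band 48 mm in diameter, 12 mm high, mid-height 95 mm above the foot: grip here. Origin: underside of the foot; z up to the dome.
- rack: Plain pale wooden block, fixed, 60 mm (x) by 224 mm (y) by 50 mm high. Four equal holes at x = 0, y = -84, -28, 28, 84 mm, tapered from 21.5 mm wide at the top to 8.5 mm at the floor, 40 mm deep, hold the punches at the start, in any order. Origin: centre of the underside, on the bench; z up. Low loose clutter (under 31 mm high) lies beside rack and stand.
- stand: Dark wooden stand, fixed, 60 mm (x) by 284 mm (y), 50 mm high; at its +y end, on a low step, a 54 mm steel cube with round hollows (centre y = 108 mm, top at 70 mm). Four equal empty holes at x = 0: y = 53 mm (next to the cube), -3, -59, -115 mm, tapered like the rack's, floor 10 mm above the bench: a seated punch stands upright, foot at 10 mm, top at 135 mm. Origin: centre of the underside; z up.
Things that resemble listed ones, but are neither listed nor needed, are in the scene too. Leave any red look-alike of the punch_48 alone. Leave any green look-alike of the punch_30 alone.

How it is judged:
By the outcome, as a careful person would: the job done as asked, in the order asked, and still so for the second after the job is handed in, with the robot touching nothing.
It also fails if it takes over 128 s, if anything falls off the work surface, if the arm or the gripper's body presses on something with over 40 N, if the wrist force passes 120 N, or if a joint passes its speed limit or range.

## Robot

A 7-joint arm with a two-finger parallel gripper is mounted at the origin on the work surface. World frame = base frame: x ahead of the robot, y to its left, z up, the work surface at z = 0. Lengths are in m, angles in rad, forces in N, time in s.
With the tool pointing down it reaches from about 0.4 to 0.85 m from the base axis. Payload 4.5 kg.
Tool frame: the origin (TCP) lies at the very end of the fingers, on their centre line; the grasp point (between the pads) lies 19 mm behind it (r.grip_depth is the distance from the TCP to the grasp point, in m); z points along the fingers, x is the direction in which the jaws open and shut, and the axes are right-handed (so a half turn about z gives the same grasp; the last joint's range is limited). The gripper opens to 88 mm and grips with 3 to 60 N. Pads are 18 mm wide; open, the fingers measure 123 mm over their backs; the gripper's body (75 mm by 187 mm) begins 45 mm behind the grasp point.
Start: joints at [1.19, 0.689, -0.195, 1.565, 0.157, 0.902, -0.215], TCP at [0.252, -0.572, 0.239] pointing down, gripper open.
Joint ranges: [-3.01, 3.01], [-0.46, 2.08], [-1.47, 1.51], [0.13, 2.56], [-1, 4.14], [0.04, 2.09], [-2.66, 2.66]. Speed limits (rad/s): [2.57, 2.57, 3.14, 3.14, 3.14, 3.14, 3.14].

## Interface

Orientations are given as a unit quaternion [x, y, z, w].
In Python, from plant import r gives the robot as it stands. The module is installed in compiled form; this text tells all that it offers.
- The arm moves only by the shell command python3 -m jog 'ROWS' [FORCE]. ROWS is JSON, a list of rows, each a list of 5 numbers: the shift along the tool's x, y, z in units of 1 m (1.0 is 1 m), then the turn about the tool's z in units of 360 degrees (1.0 is 360 degrees), then the closure, from 0 (fully open) to 1 (shut). In form: [[dx, dy, dz, yaw, fingers], ...]. A call has 1 to 20 rows; each row shifts and turns the commanded pose from where the row before left it, along the tool's axes as they then stand; what a row does not reach is not made up. A row lasts 1/10 s, in which the tool goes at most 50 mm and 8.59 degrees, less where a joint would pass 70% of its speed; a pose out of reach is approached as far as the arm can. A call with a number of a shift or a turn outside -1 to 1 is refused whole. A call with a gripper value outside its range is refused whole. The fingers move at their own pace and stop on an object; FORCE is the grip in N (left out, the last holds). Time passes only in rows, so rows that do not move let the fingers close. It gives the time, the measured TCP pose, the force and the opening at its end, in the units of the state.
- r.get_state(): the state, without advancing time (a new reading comes with each control period).
- r.snapshot(name): name is "side" or "top"; returns the picture (480x640x3 uint8, red, green, blue); there is no depth.
- r.get_calibration(name): a dict with "mtx" (3x3 intrinsics, pixels), "R" (3x3) and "t" (3): a world point X has camera coordinates R X + t. Camera axes: x right, y down, z forward; pixel columns grow to the right and rows downward; lengths in m; the calibration is good to about 2 mm. A picture is of the moment at which its call begins. get_calibration takes no time and is no camera call.
- r.finish_job(): hands the job in, once; it reports no verdict.
Trained networks look in the newest picture that a camera, given by its name, has taken for a name from the list of things; names that differ only in an ending like _2 or _b are one class to them, and where a whole thing is asked for, a point or a joint stands for the part that bears it (a point fixed in the world has none). Each returns a list of dicts, best first, with "score" (0 to 1); they miss things now and then, are a little off and sometimes report something else, mostly with a low value. They report only what shows in the picture. A call takes as long as a camera call. They do not tell look-alikes from the thing itself.
- r.cut_out(thing, camera): "pixels" (480x640 bool, what is visible of it) and "rect" ([left, top, right, bottom] in pixels, round what is visible of it).
The state is a dict: "clock": time; "q": joint angles; "qd": joint speeds; "joint_torque": joint torques, N m; "tool_pos": TCP position; "eef_rot": TCP orientation; "contact_force": force on the tool from outside, world axes, zero at the start; "moment": the same for the moment, N m; "opening": opening from 0.0 (shut) to 1.0 (fully open).
Only numpy, scipy, OpenCV 4.12 (cv2) and the standard library are available. Lean on these libraries where they do the work, as an engineer would, in place of code of your own. Each camera call takes 0.05 s, during which the arm holds its last target.

## Working session

There is one attempt and no reset: what is moved stays moved. The work goes in short steps, Python scripts to look and compute and a shell command to move; the robot and the scene stay as the last step left them, time stands still between calls to the robot, and variables do not carry over. Pictures are saved under pics/ and viewed, and the job is handed in when it is done.

```bash
mkdir -p pics; cat > h.py <<'E'
from plant import r
import numpy as np, cv2
from scipy.spatial.transform import Rotation as Ro
def snap(n,f):
    im=r.snapshot(n); cv2.imwrite('pics/'+f+'.png',im[:,:,::-1]); return im
def proj(n,X):
    c=r.get_calibration(n); p=np.asarray(c['R'])@np.asarray(X,float).T.reshape(3,-1)+np.asarray(c['t']).reshape(3,1)
    u=np.asarray(c['mtx'])@p; return (u[:2]/u[2]).T
def ray(n,uv,z):
    c=r.get_calibration(n);R=np.asarray(c['R']);t=np.asarray(c['t']).ravel()
    d=R.T@np.linalg.inv(np.asarray(c['mtx']))@np.array([uv[0],uv[1],1.]);o=-R.T@t
    return o+d*(z-o[2])/d[2]
E
python3 - <<'E'
from h import *
snap('top','t0');snap('side','s0')
s=r.get_state();print({k:np.round(v,3) for k,v in s.items()})
for n in('top','side'):
    c=r.get_calibration(n);R=np.array(c['R']);print(n,np.round(-R.T@np.array(c['t']).ravel(),3),np.round(R,3).tolist(),c['mtx'])
for t in['punch_22','punch_30','punch_38','punch_48','rack','stand']:
  for n in('top','side'):
    print(t,n,[(round(d['score'],2),np.round(d['rect'],0).tolist()) for d in r.cut_out(t,n)])
E
```

```text
{'clock': np.float64(0.1), 'q': array([ 1.19 ,  0.69 , -0.195,  1.566,  0.157,  0.903, -0.215]), 'qd': array([ 0.001, -0.002, -0.001, -0.005, -0.001, -0.   , -0.001]), 'joint_torque': array([-3.0000e-03, -5.2850e+01, -1.2720e+00, -1.5384e+01, -5.3000e-02,
        2.0000e-03,  0.0000e+00]), 'tool_pos': array([ 0.252, -0.572,  0.238]), 'eef_rot': array([ 0.838, -0.546, -0.001, -0.   ]), 'contact_force': array([-0.142, -0.05 ,  0.176]), 'moment': array([-0.012, -0.003,  0.055]), 'opening': np.float64(0.995)}
top [ 0.363 -0.05   0.986] [[-0.005, -0.999, -0.038], [-0.983, 0.012, -0.183], [0.183, 0.036, -0.982]] [[574.01373125   0.         318.35838617]
 [  0.         574.01373125 238.44725879]
 [  0.           0.           1.        ]]
side [ 0.713 -0.943  0.745] [[0.979, 0.203, 0.023], [0.14, -0.586, -0.798], [-0.148, 0.784, -0.602]] [[556.38517508   0.         318.56360176]
 [  0.         556.38517508 246.43020791]
 [  0.           0.           1.        ]]
punch_22 top [(0.93, [375.0, 255.0, 394.0, 279.0]), (0.88, [523.0, 212.0, 562.0, 243.0]), (0.66, [430.0, 220.0, 464.0, 253.0]), (0.
[... 1304 characters left out ...]
.0, 293.0, 262.0])]
punch_48 top [(0.93, [375.0, 255.0, 394.0, 279.0]), (0.88, [523.0, 212.0, 562.0, 243.0]), (0.66, [430.0, 220.0, 464.0, 253.0]), (0.62, [516.0, 149.0, 546.0, 175.0]), (0.56, [463.0, 210.0, 493.0, 234.0]), (0.51, [407.0, 243.0, 422.0, 262.0])]
punch_48 side [(0.96, [271.0, 227.0, 289.0, 268.0]), (0.95, [263.0, 332.0, 293.0, 389.0]), (0.94, [278.0, 265.0, 304.0, 308.0]), (0.79, [292.0, 287.0, 305.0, 331.0]), (0.74, [338.0, 339.0, 353.0, 395.0]), (0.66, [282.0, 248.0, 293.0, 262.0])]
rack top [(0.58, [356.0, 207.0, 496.0, 300.0])]
rack side [(0.68, [262.0, 255.0, 321.0, 356.0])]
stand top [(0.73, [143.0, 145.0, 231.0, 314.0])]
stand side [(0.57, [284.0, 173.0, 406.0, 214.0])]
```

View pics/t0.png

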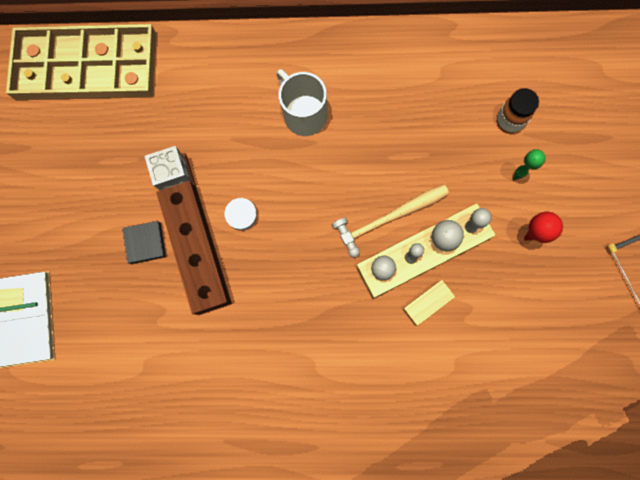

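View pics/s0.png

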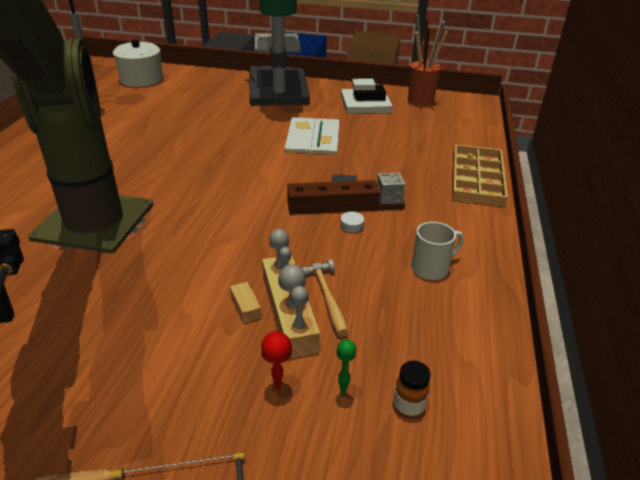

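```bash
python3 - <<'E'
from h import *
t=cv2.imread('pics/t0.png');s=cv2.imread('pics/s0.png')
a=cv2.resize(t[190:310,340:510],None,fx=4.7,fy=4.7,interpolation=cv2.INTER_CUBIC)
b=cv2.resize(t[140:320,120:260],None,fx=3.3,fy=3.3,interpolation=cv2.INTER_CUBIC)
c=cv2.resize(s[220:360,225:365],None,fx=4.2,fy=4.2,interpolation=cv2.INTER_CUBIC)
d=cv2.resize(s[165:235,275:415],None,fx=5.7,fy=5.7,interpolation=cv2.INTER_CUBIC)
for n,i in zip('abcd',(a,b,c,d)): cv2.imwrite(f'pics/c0{n}.png',i)
E
```

```text
(no output)
```

View pics/c0a.png

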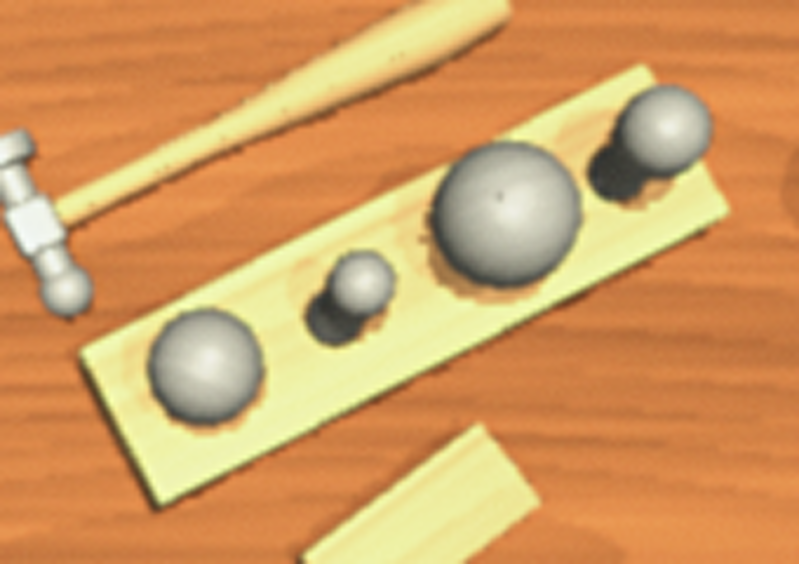

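View pics/c0b.png

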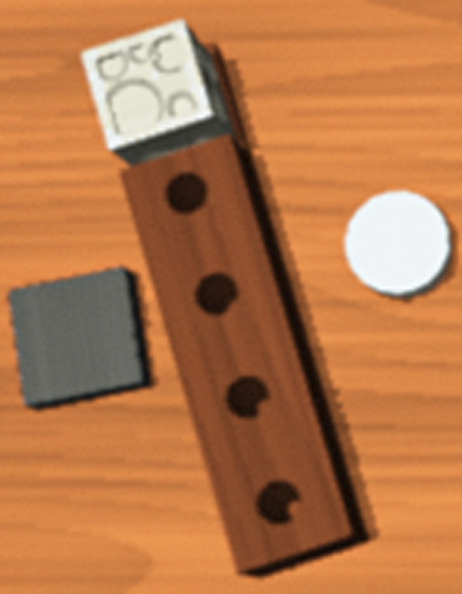

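View pics/c0c.png

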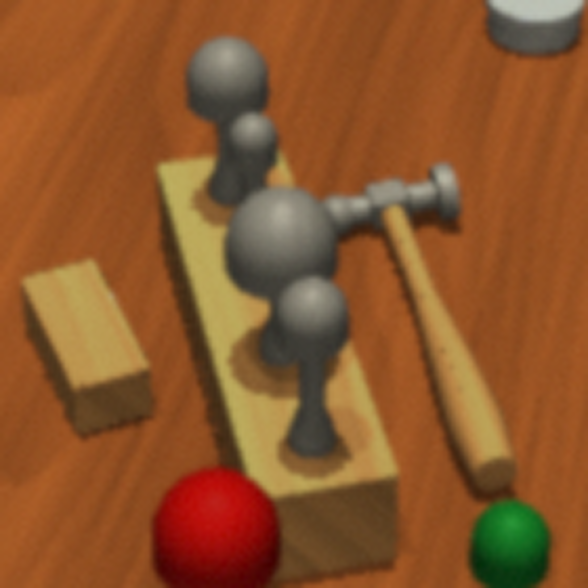

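View pics/c0d.png

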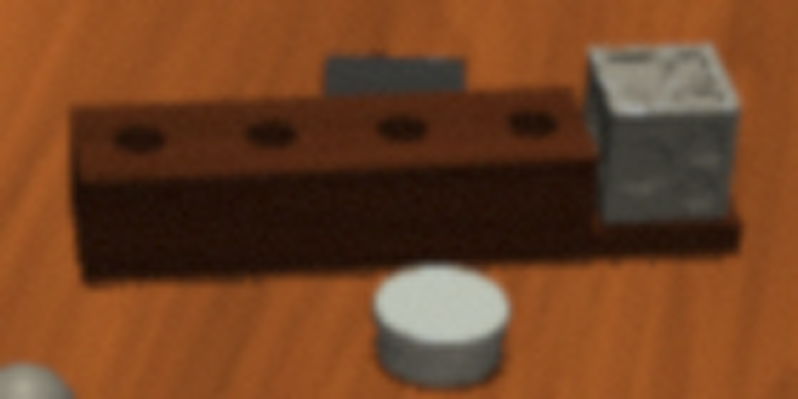

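```bash
cat > fit.py <<'E'
from h import *
from scipy.optimize import least_squares
def un(p,s,o): return (np.array(p,float)+.5)/s-.5+np.array(o)
st_t=un([(186,192),(216,294),(246,397),(277,503)],3.3,(120,140)); st_s=un([(532,124),(402,129),(271,134),(139,139)],5.7,(275,165))
hl=np.array([[0,y,.05] for y in(.053,-.003,-.059,-.115)])
rk_t=un([(82,352),(160,507),(730,212),(643,65)],4.7,(340,190)); rk_s=un([(160,165),(247,490),(397,472),(283,152)],4.2,(225,220))
def tf(p,L):
    c,s=np.cos(p[2]),np.sin(p[2]); return np.c_[c*L[:,0]-s*L[:,1]+p[0],s*L[:,0]+c*L[:,1]+p[1],L[:,2]]
def fit(Lt,ut,Ls,us,x0,cams=(1,1)):
    f=lambda p:np.r_[cams[0]*(proj('top',tf(p,Lt))-ut).ravel(),cams[1]*(proj('side',tf(p,Ls))-us).ravel()]
    q=least_squares(f,x0); return q.x,q.fun
g=[ray('top',u,.05) for u in st_t]; d=g[0]-g[3]
x0=[*(g[1][:2]),np.arctan2(d[1],d[0])-np.pi/2]
for c in((1,1),(1,0),(0,1)):
    p,e=fit(hl,st_t,hl,st_s,x0,c); print('stand',np.round(p,4),np.abs(e).max().round(2))
    if c==(1,1): S=p
print(np.round(tf(S,hl),4))
co=[ray('top',u,.05) for u in rk_t]; cc=np.mean(co,0); d=(co[3]+co[2])/2-(co[0]+co[1])/2
yaw=np.arctan2(d[1],d[0])-np.pi/2
# local corners
C=np.array([[tx,ty,.05] for tx,ty in((-.03,-.112),(.03,-.112),(.03,.112),(-.03,.112))])
def assign(yaw,pts,cam):
    P=proj(cam,tf([cc[0],cc[1],yaw],C)); return C[[np.argmin(np.linalg.norm(P-u,axis=1)) for u in pts]]
Lt=assign(yaw,rk_t,'top');Ls=assign(yaw,rk_s,'side')
for c in((1,1),(1,0),(0,1)):
    p,e=fit(Lt,rk_t,Ls,rk_s,[cc[0],cc[1],yaw],c); print('rack',np.round(p,4),np.abs(e).max().round(2))
    if c==(1,1): K=p
print(np.round(tf(K,np.array([[0,y,.05] for y in(-.084,-.028,.028,.084)])),4))
# heads (cx,cy) as sphere centres
hd={'38':[(206,367),(228,80)],'22':[(362,284),(254,140)],'48':[(507,213),(281,244)],'30':[(667,131),(313,315)]}
for n,(a,b) in hd.items():
    z=.135-int(n)/2000
    A=ray('top',un(a,4.7,(340,190)),z);B=ray('side',un(b,4.2,(225,220)),z);print(n,np.round(A,4),np.round(B,4))
np.savez('fit',S=S,K=K)
for cam,f in(('top','t0'),('side','s0')):
    im=cv2.imread(f'pics/{f}.png')
    im=cv2.resize(im,None,fx=1,fy=1)
    for P,L in((S,hl),(S,np.array([[x,y,.05] for x in(-.03,.03) for y in(-.142,.08)])),(K,C)):
        for u in proj(cam,tf(P,L)): cv2.circle(im,tuple(np.round(u).astype(int)),1,(0,255,0),-1)
    cv2.imwrite(f'pics/ov_{cam}.png',np.ascontiguousarray(cv2.resize(im[140:400,120:520],None,fx=2,fy=2)))
E
python3 fit.py
```

```text
stand [ 0.5593  0.2098 -1.256 ] 0.24
stand [ 0.5593  0.2098 -1.2561] 0.25
stand [ 0.5594  0.2096 -1.2549] 0.04
[[0.6097 0.2262 0.05  ]
 [0.5565 0.2089 0.05  ]
 [0.5032 0.1915 0.05  ]
 [0.45   0.1742 0.05  ]]
rack [ 0.516  -0.1914 -2.6839] 1.78
rack [ 0.516  -0.1916 -2.6762] 0.34
rack [ 0.5162 -0.1909 -2.6947] 1.67
[[ 0.4789 -0.116   0.05  ]
 [ 0.5036 -0.1663  0.05  ]
 [ 0.5284 -0.2165  0.05  ]
 [ 0.5531 -0.2668  0.05  ]]
38 [ 0.4782 -0.1164  0.116 ] [ 0.4799 -0.1184  0.116 ]
22 [ 0.5036 -0.1665  0.124 ] [ 0.5051 -0.1687  0.124 ]
48 [ 0.5287 -0.2164  0.111 ] [ 0.5294 -0.2187  0.111 ]
30 [ 0.5535 -0.2676  0.12  ] [ 0.5549 -0.2683  0.12  ]
```

```bash
sleep 5
```

```text
(no output)
```

View pics/ov_top.png

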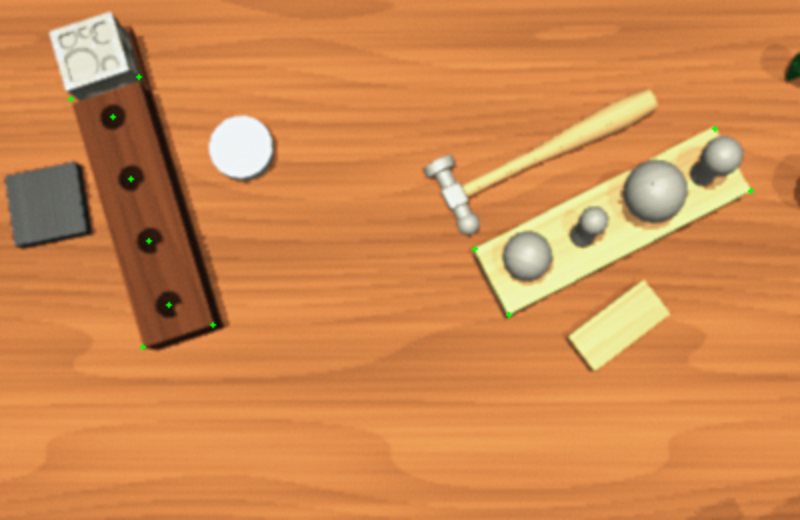

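```bash
cat > go.py <<'E'
import sys
from h import *
from fit0 import T
s=r.get_state();q=Ro.from_quat(s['eef_rot']);R=q.as_matrix()
k,z=sys.argv[1],float(sys.argv[2])
x,y,a=T[k]
d=R.T@(np.array([x,y,z])-s['tool_pos'])
cur=np.degrees(np.arctan2(R[1,0],R[0,0]));da=-((a-cur+180)%360-180)
print('t',round(s['clock'],1),'pos',np.round(s['tool_pos'],4),'shift mm',np.round(d*1000,1),'ang',cur.round(2),'toolyaw turns',round(da/360,4),'tilt',R[:,2].round(3),'F',np.round(s['contact_force'],1),'op',np.round(s['opening']*88,1),'q7',np.round(s['q'][6],2))
E
cat > fit0.py <<'E'
T={'r38':(.4789,-.1165,26.4),'r22':(.5038,-.1668,26.4),'r48':(.5288,-.217,26.4),'r30':(.5535,-.2672,26.4),
's48':(.6097,.2262,108.0),'s38':(.5565,.2089,108.0),'s30':(.5032,.1915,108.0),'s22':(.45,.1742,108.0)}
E
python3 -m jog '[[0,0,0,-0.0234,0],[0,0,0,-0.0234,0],[0,0,0,-0.0234,0],[0,0,0,-0.0234,0],[0,0,0,-0.0234,0],[0,0,0,-0.0234,0],[0,0,0,-0.0234,0],[0,0,0,-0.0234,0],[0,0,0,-0.0234,0],[0,0,0,-0.0234,0],[0,0,0,-0.0234,0],[0,0,0,0,0],[0,0,0,0,0]]' 30
python3 go.py r48 0.23
```

```text
clock: 2.0
tool_pos: [0.2518, -0.572, 0.2387]
eef_rot: [0.974, 0.227, 0.0, -0.0]
contact_force: [-0.5, -0.2, -0.2]
opening: 0.997
t 2.0 pos [ 0.2518 -0.572   0.2387] shift mm [ 405.4 -196.1    8.7] ang 26.22 toolyaw turns -0.0005 tilt [ 0.  0. -1.] F [-0.5 -0.2 -0.2] op 87.7 q7 1.09
```

```bash

python3 -m jog '[[0.01,-0.005,0,-0.0005,0],[0.02,-0.01,0,0,0],[0.03,-0.0145,0,0,0],[0.03,-0.0145,0,0,0],[0.03,-0.0145,0,0,0],[0.03,-0.0145,0,0,0],[0.03,-0.0145,0,0,0],[0.03,-0.0145,0,0,0],[0.03,-0.0145,0,0,0],[0.03,-0.0145,0,0,0],[0.03,-0.0145,0,0,0],[0.03,-0.0145,0,0,0],[0.03,-0.0145,0,0,0],[0.03,-0.0145,0,0,0],[0.025,-0.012,0,0,0],[0.015,-0.007,0,0,0],[0.005,-0.002,0,0,0],[0,0,0,0,0],[0,0,0,0,0],[0,0,0,0,0]]'
python3 go.py r48 0.086; python3 - <<'E'
from h import *
a=snap('top','t1');b=snap('side','s1')
E
```

```text
clock: 4.0
tool_pos: [0.5459, -0.1908, 0.2386]
eef_rot: [0.973, 0.229, -0.0, 0.0]
contact_force: [-0.3, -0.3, -0.5]
opening: 1.004
t 4.0 pos [ 0.5459 -0.1908  0.2386] shift mm [-26.8  15.7 152.6] ang 26.47 toolyaw turns 0.0002 tilt [-0.001 -0.001 -1.   ] F [-0.3 -0.3 -0.5] op 88.4 q7 0.27
```

```bash
sleep 1
```

```text
(no output)
```

View pics/s1.png

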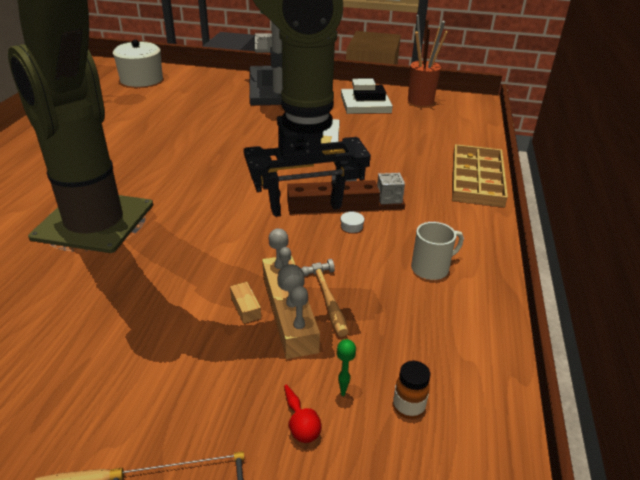

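View pics/t1.png

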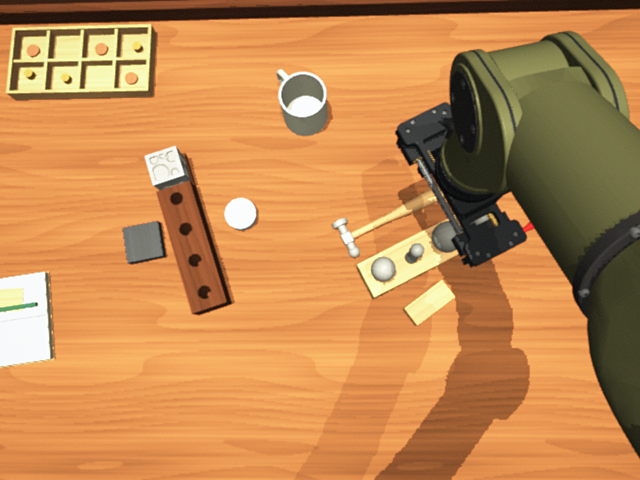

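```bash

python3 -m jog '[[-0.01,0.006,0,0,0],[-0.012,0.007,0,0,0],[-0.005,0.0027,0,0,0],[0,0,0,0,0],[0,0,0,0,0],[0,0,0,0,0]]'
python3 go.py r48 0.086; python3 - <<'E'
from h import *
b=snap('side','s2')[:,:,::-1]
c=cv2.resize(b[190:460,200:440],None,fx=2.2,fy=2.2,interpolation=cv2.INTER_CUBIC);cv2.imwrite('pics/s2c.png',c)
E
```

```text
clock: 4.7
tool_pos: [0.53, -0.215, 0.2388]
eef_rot: [0.973, 0.23, 0.0, -0.0]
contact_force: [-0.6, 0.2, -0.8]
opening: 1.001
t 4.7 pos [ 0.53   -0.215   0.2388] shift mm [ -2.1   1.2 152.8] ang 26.65 toolyaw turns 0.0007 tilt [ 0.001  0.    -1.   ] F [-0.6  0.2 -0.8] op 88.1 q7 0.32
```

```bash
sleep 1
```

```text
(no output)
```

View pics/s2c.png

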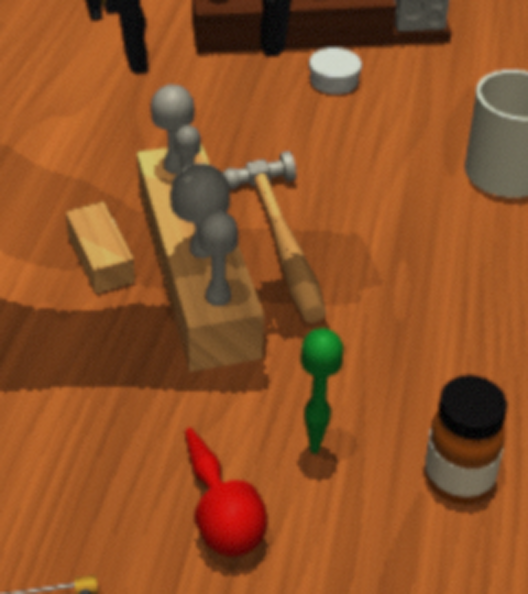

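```bash

python3 -m jog '[[-0.0015,0.001,0.01,0.0005,0],[0,0,0.02,0,0],[0,0,0.025,0,0],[0,0,0.025,0,0],[0,0,0.025,0,0],[0,0,0.02,0,0],[0,0,0.015,0,0],[0,0,0.0075,0,0],[0,0,0.005,0,0],[0,0,0,0,0],[0,0,0,0,0]]'
python3 go.py r48 0.086; python3 - <<'E'
from h import *
b=snap('side','s3')[:,:,::-1]
c=cv2.resize(b[140:360,200:420],None,fx=2.7,fy=2.7,interpolation=cv2.INTER_CUBIC);cv2.imwrite('pics/s3c.png',c)
E
```

```text
clock: 5.85
tool_pos: [0.5292, -0.2172, 0.0867]
eef_rot: [0.974, 0.229, 0.0, 0.0]
contact_force: [0.1, 1.0, -0.0]
opening: 1.0
t 5.8 pos [ 0.5292 -0.2172  0.0867] shift mm [-0.3 -0.4  0.7] ang 26.43 toolyaw turns 0.0001 tilt [ 0.001 -0.    -1.   ] F [ 0.1  1.  -0. ] op 88.0 q7 0.16
```

```bash
sleep 1
```

```text
(no output)
```

View pics/s3c.png

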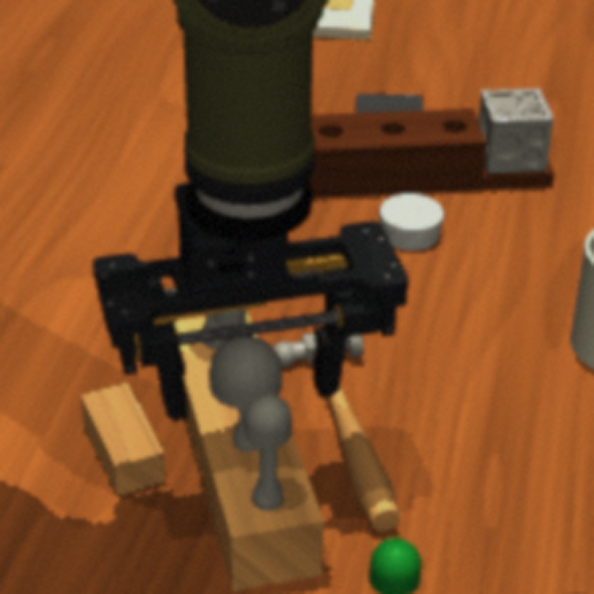

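```bash

python3 -m jog '[[0,0,0,0,0.3],[0,0,0,0,0.45],[0,0,0,0,0.5],[0,0,0,0,1],[0,0,0,0,1],[0,0,0,0,1],[0,0,0,0,1],[0,0,0,0,1]]' 40
python3 -m jog '[[0,0,-0.005,0,1],[0,0,-0.01,0,1],[0,0,-0.02,0,1],[0,0,-0.025,0,1],[0,0,-0.025,0,1],[0,0,-0.025,0,1],[0,0,-0.02,0,1],[0,0,-0.01,0,1],[0,0,0,0,1],[0,0,0,0,1]]'
python3 go.py s48 0.226
```

```text
clock: 6.7
tool_pos: [0.5289, -0.2171, 0.0862]
eef_rot: [0.974, 0.229, 0.0, 0.0]
contact_force: [0.4, 0.2, -0.2]
opening: 0.521
clock: 7.7
tool_pos: [0.528, -0.2172, 0.2255]
eef_rot: [0.974, 0.229, -0.001, -0.0]
contact_force: [-0.3, -0.2, -5.3]
opening: 0.528
t 7.7 pos [ 0.528  -0.2172  0.2255] shift mm [ 270.5 -360.7   -0.6] ang 26.43 toolyaw turns -0.2266 tilt [-0.002  0.    -1.   ] F [-0.3 -0.2 -5.3] op 46.4 q7 0.3
```

```bash

python3 -m jog '[[0.0075,-0.01,-0.01,0,1],[0.0075,-0.01,-0.005,0,1],[0.015,-0.02,0,0,1],[0.015,-0.02,0,0,1],[0.015,-0.02,0,0,1],[0.015,-0.02,0,0,1],[0.015,-0.02,0,0,1],[0.015,-0.02,0,0,1],[0.015,-0.02,0,0,1],[0.015,-0.02,0,0,1],[0.015,-0.02,0,0,1],[0.015,-0.02,0,0,1],[0.015,-0.02,0,0,1],[0.015,-0.02,0,0,1],[0.015,-0.02,0,0,1],[0.015,-0.02,0,0,1],[0.015,-0.02,0,0,1],[0.015,-0.02,0,0,1],[0.0075,-0.01,0,0,1],[0.0075,-0.01,0,0,1]]'
python3 -m jog '[[0,0,0,-0.012,1],[0,0,0,-0.0215,1],[0,0,0,-0.0215,1],[0,0,0,-0.0215,1],[0,0,0,-0.0215,1],[0,0,0,-0.0215,1],[0,0,0,-0.0215,1],[0,0,0,-0.0215,1],[0,0,0,-0.0215,1],[0,0,0,-0.0215,1],[0,0,0,-0.0215,1],[0,0,0,0,1],[0,0,0,0,1],[0,0,0,0,1],[0,0,0,0,1]]'
python3 go.py s48 0.15; python3 - <<'E'
from h import *
b=snap('side','s4')[:,:,::-1]
c=cv2.resize(b[60:260,250:450],None,fx=3,fy=3,interpolation=cv2.INTER_CUBIC);cv2.imwrite('pics/s4c.png',c)
b=snap('top','t4')
E
```

```text
clock: 9.7
tool_pos: [0.6096, 0.227, 0.2411]
eef_rot: [0.973, 0.23, -0.0, 0.0]
contact_force: [0.1, -0.6, -4.1]
opening: 0.525
clock: 11.2
tool_pos: [0.6104, 0.2253, 0.2413]
eef_rot: [0.587, 0.809, -0.0, 0.0]
contact_force: [-0.2, -0.1, -4.5]
opening: 0.53
t 11.2 pos [0.6104 0.2253 0.2413] shift mm [ 1.1 -0.4 91.3] ang 108.07 toolyaw turns 0.0002 tilt [ 0.    -0.001 -1.   ] F [-0.2 -0.1 -4.5] op 46.6 q7 0.88
```

```bash
sleep 1
```

```text
(no output)
```

View pics/s4c.png

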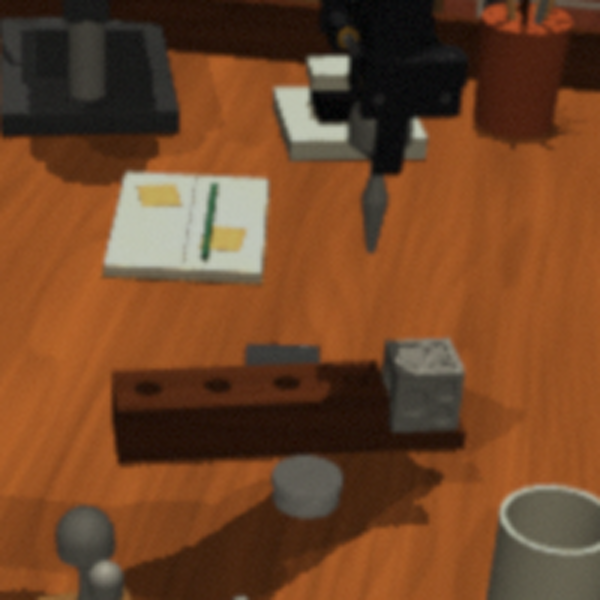

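View pics/t4.png

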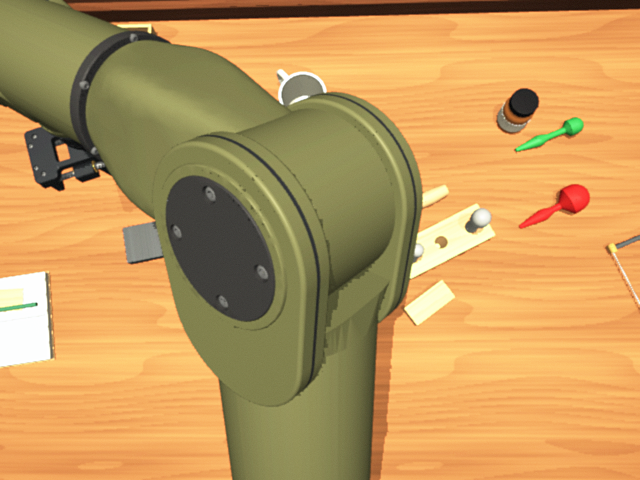

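```bash
python3 -c "
from h import *
print(proj('side',[[.6104,.2253,.1651],[.6104,.2253,.05],[.6097,.2262,.05]]))"
python3 -m jog '[[0.001,-0.0005,0.01,0,1],[0,0,0.02,0,1],[0,0,0.025,0,1],[0,0,0.025,0,1],[0,0,0.02,0,1],[0,0,0.01,0,1],[0,0,0,0,1]]'
python3 go.py s48 0.086
python3 -m jog '[[0,0,0.01,0,1],[0,0,0.01,0,1],[0,0,0.008,0,1],[0,0,0.006,0,1],[0,0,0.004,0,1],[0,0,0,0,1]]'
python3 go.py s48 0.086
```

```text
[[371.98994618 143.3872405 ]
 [368.14135788 186.52445026]
 [367.9044695  186.30255004]]
clock: 12.0
tool_pos: [0.6086, 0.2256, 0.1294]
eef_rot: [0.587, 0.81, -0.001, -0.001]
contact_force: [-0.4, -0.9, -3.9]
opening: 0.526
t 12.0 pos [0.6086 0.2256 0.1294] shift mm [ 0.3  1.3 43.4] ang 108.16 toolyaw turns 0.0004 tilt [-0.003 -0.002 -1.   ] F [-0.4 -0.9 -3.9] op 46.2 q7 0.78
clock: 12.6
tool_pos: [0.6092, 0.226, 0.0926]
eef_rot: [0.587, 0.81, -0.0, -0.0]
contact_force: [-0.1, 0.1, -4.4]
opening: 0.524
t 12.6 pos [0.6092 0.226  0.0926] shift mm [0.1 0.5 6.6] ang 108.15 toolyaw turns 0.0004 tilt [-0.001 -0.001 -1.   ] F [-0.1  0.1 -4.4] op 46.1 q7 0.75
```

```bash

python3 -m jog '[[0,0,0.002,0,1],[0,0,0.002,0,1],[0,0,0.0015,0,1],[0,0,0.001,0,1],[0,0,0,0,1],[0,0,0,0,1]]'
python3 go.py s48 0.086
```

```text
clock: 13.2
tool_pos: [0.6095, 0.2259, 0.0866]
eef_rot: [0.587, 0.81, -0.0, 0.0]
contact_force: [-0.7, -2.1, -4.3]
opening: 0.527
t 13.2 pos [0.6095 0.2259 0.0866] shift mm [0.3 0.3 0.6] ang 108.14 toolyaw turns 0.0004 tilt [-0.    -0.001 -1.   ] F [-0.7 -2.1 -4.3] op 46.4 q7 0.74
```

```bash

python3 -m jog '[[0,0,0.001,0,1],[0,0,0,0,1],[0,0,0,0,1]]' 
python3 -m jog '[[0,0,0,0,0.46],[0,0,0,0,0.44],[0,0,0,0,0.42],[0,0,0,0,0.35],[0,0,0,0,0.2],[0,0,0,0,0],[0,0,0,0,0]]'
python3 -m jog '[[0,0,-0.005,0,0],[0,0,-0.01,0,0],[0,0,-0.02,0,0],[0,0,-0.025,0,0],[0,0,-0.03,0,0],[0,0,-0.03,0,0],[0,0,-0.02,0,0],[0,0,-0.01,0,0],[0,0,0,0,0]]'
python3 go.py r38 0.236; python3 - <<'E'
from h import *
b=snap('side','s5')[:,:,::-1]
c=cv2.resize(b[90:350,230:430],None,fx=2.3,fy=2.3,interpolation=cv2.INTER_CUBIC);cv2.imwrite('pics/s5c.png',c)
E
```

```text
clock: 13.5
tool_pos: [0.6097, 0.226, 0.0863]
eef_rot: [0.587, 0.81, -0.0, 0.0]
contact_force: [-2.1, -3.4, 2.0]
opening: 0.525
clock: 14.2
tool_pos: [0.6095, 0.2265, 0.0857]
eef_rot: [0.587, 0.81, 0.0, -0.0]
contact_force: [-0.1, 0.4, -0.4]
opening: 0.898
clock: 15.1
tool_pos: [0.6101, 0.227, 0.2382]
eef_rot: [0.587, 0.81, 0.002, 0.001]
contact_force: [-0.1, -0.6, -0.1]
opening: 0.998
t 15.1 pos [0.6101 0.227  0.2382] shift mm [-285.5 -231.7    1.2] ang 108.15 toolyaw turns 0.2271 tilt [ 0.003  0.002 -1.   ] F [-0.1 -0.6 -0.1] op 87.8 q7 0.88
```

```bash
sleep 1
```

```text
(no output)
```

View pics/s5c.png

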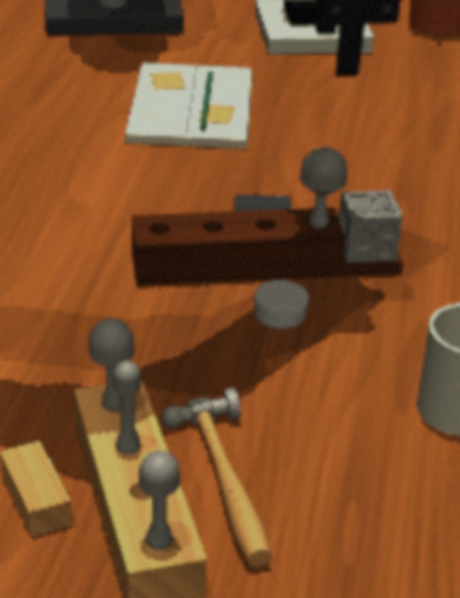

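```bash

python3 -m jog '[[-0.01,-0.008,0,0,0],[-0.02,-0.0163,0,0,0],[-0.02,-0.0163,0,0,0],[-0.02,-0.0163,0,0,0],[-0.02,-0.0163,0,0,0],[-0.02,-0.0163,0,0,0],[-0.02,-0.0163,0,0,0],[-0.02,-0.0163,0,0,0],[-0.02,-0.0163,0,0,0],[-0.02,-0.0163,0,0,0],[-0.02,-0.0163,0,0,0],[-0.02,-0.0163,0,0,0],[-0.02,-0.0163,0,0,0],[-0.02,-0.0163,0,0,0],[-0.01,-0.008,0,0,0],[-0.0055,-0.004,0,0,0]]'
python3 -m jog '[[0,0,0,0.0121,0],[0,0,0,0.0215,0],[0,0,0,0.0215,0],[0,0,0,0.0215,0],[0,0,0,0.0215,0],[0,0,0,0.0215,0],[0,0,0,0.0215,0],[0,0,0,0.0215,0],[0,0,0,0.0215,0],[0,0,0,0.0215,0],[0,0,0,0.0215,0],[0,0,0,0,0],[0,0,0,0,0],[0,0,0,0,0]]'
python3 go.py r38 0.091
```

```text
clock: 16.75
tool_pos: [0.4768, -0.1188, 0.2349]
eef_rot: [0.588, 0.809, -0.001, -0.001]
contact_force: [-0.5, 0.8, 0.0]
opening: 0.999
clock: 18.15
tool_pos: [0.4782, -0.1168, 0.2356]
eef_rot: [0.973, 0.23, 0.0, -0.0]
contact_force: [-0.0, 0.6, 0.1]
opening: 1.002
t 18.1 pos [ 0.4782 -0.1168  0.2356] shift mm [8.000e-01 1.000e-01 1.446e+02] ang 26.57 toolyaw turns 0.0005 tilt [-0.  0. -1.] F [-0.   0.6  0.1] op 88.1 q7 0.11
```

```bash

python3 -m jog '[[0.0007,0,0.01,0.0005,0],[0,0,0.02,0,0],[0,0,0.025,0,0],[0,0,0.025,0,0],[0,0,0.025,0,0],[0,0,0.02,0,0],[0,0,0.012,0,0],[0,0,0.007,0,0],[0,0,0,0,0],[0,0,0,0,0]]'
python3 go.py r38 0.091
```

```text
clock: 19.15
tool_pos: [0.4789, -0.1169, 0.0918]
eef_rot: [0.974, 0.227, 0.0, -0.0]
contact_force: [-0.6, -0.5, -0.2]
opening: 1.002
t 19.1 pos [ 0.4789 -0.1169  0.0918] shift mm [ 0.2 -0.4  0.8] ang 26.23 toolyaw turns -0.0005 tilt [ 0.  0. -1.] F [-0.6 -0.5 -0.2] op 88.1 q7 -0.12
```

```bash

python3 -m jog '[[0,0,0.0007,0,0.35],[0,0,0,0,0.5],[0,0,0,0,0.6],[0,0,0,0,1],[0,0,0,0,1],[0,0,0,0,1],[0,0,0,0,1],[0,0,0,0,1]]' 40
python3 -m jog '[[0,0,-0.005,0,1],[0,0,-0.01,0,1],[0,0,-0.02,0,1],[0,0,-0.025,0,1],[0,0,-0.03,0,1],[0,0,-0.03,0,1],[0,0,-0.02,0,1],[0,0,-0.01,0,1],[0,0,-0.005,0,1],[0,0,0,0,1],[0,0,0,0,1]]'
python3 go.py s38 0.246
```

```text
clock: 19.95
tool_pos: [0.4788, -0.117, 0.091]
eef_rot: [0.974, 0.227, 0.0, 0.0]
contact_force: [0.1, 0.6, -0.5]
opening: 0.41
clock: 21.05
tool_pos: [0.478, -0.1171, 0.2452]
eef_rot: [0.974, 0.227, -0.001, -0.0]
contact_force: [-1.0, 0.3, -3.8]
opening: 0.411
t 21.1 pos [ 0.478  -0.1171  0.2452] shift mm [ 214.4 -257.7   -1. ] ang 26.22 toolyaw turns -0.2272 tilt [-0.002  0.    -1.   ] F [-1.   0.3 -3.8] op 36.2 q7 0.11
```

```bash

python3 -m jog '[[0.007,-0.0085,0,0,1],[0.0143,-0.0172,0,0,1],[0.0143,-0.0172,0,0,1],[0.0143,-0.0172,0,0,1],[0.0143,-0.0172,0,0,1],[0.0143,-0.0172,0,0,1],[0.0143,-0.0172,0,0,1],[0.0143,-0.0172,0,0,1],[0.0143,-0.0172,0,0,1],[0.0143,-0.0172,0,0,1],[0.0143,-0.0172,0,0,1],[0.0143,-0.0172,0,0,1],[0.0143,-0.0172,0,0,1],[0.0143,-0.0172,0,0,1],[0.0143,-0.0172,0,0,1],[0.007,-0.0085,0,0,1]]'
python3 -m jog '[[0,0,0,-0.0122,1],[0,0,0,-0.0215,1],[0,0,0,-0.0215,1],[0,0,0,-0.0215,1],[0,0,0,-0.0215,1],[0,0,0,-0.0215,1],[0,0,0,-0.0215,1],[0,0,0,-0.0215,1],[0,0,0,-0.0215,1],[0,0,0,-0.0215,1],[0,0,0,-0.0215,1],[0,0,0,0,1],[0,0,0,0,1],[0,0,0,0,1]]'
python3 go.py s38 0.13
```

```text
clock: 22.65
tool_pos: [0.5561, 0.2126, 0.2452]
eef_rot: [0.974, 0.229, -0.0, -0.001]
contact_force: [-0.1, 0.0, -3.6]
opening: 0.411
clock: 24.05
tool_pos: [0.5569, 0.2088, 0.2458]
eef_rot: [0.589, 0.808, -0.0, 0.0]
contact_force: [-0.4, -0.7, -2.8]
opening: 0.41
t 24.1 pos [0.5569 0.2088 0.2458] shift mm [  0.3  -0.3 115.8] ang 107.88 toolyaw turns -0.0003 tilt [-0.    -0.001 -1.   ] F [-0.4 -0.7 -2.8] op 36.1 q7 0.8
```

```bash

python3 -m jog '[[0,0,0.01,-0.0003,1],[0,0,0.02,0,1],[0,0,0.025,0,1],[0,0,0.025,0,1],[0,0,0.02,0,1],[0,0,0.012,0,1],[0,0,0,0,1],[0,0,0,0,1]]'
python3 go.py s38 0.091
python3 -m jog '[[0,0,0.01,0,1],[0,0,0.01,0,1],[0,0,0.008,0,1],[0,0,0.006,0,1],[0,0,0.003,0,1],[0,0,0,0,1]]'
python3 go.py s38 0.091
```

```text
clock: 24.85
tool_pos: [0.5573, 0.2093, 0.1344]
eef_rot: [0.587, 0.81, 0.0, 0.0]
contact_force: [0.1, -0.8, -3.4]
opening: 0.409
t 24.9 pos [0.5573 0.2093 0.1344] shift mm [-0.2 -0.9 43.4] ang 108.1 toolyaw turns 0.0003 tilt [ 0.001  0.001 -1.   ] F [ 0.1 -0.8 -3.4] op 36.0 q7 0.67
clock: 25.45
tool_pos: [0.5567, 0.2086, 0.0964]
eef_rot: [0.587, 0.81, -0.001, -0.0]
contact_force: [-0.3, -0.0, -3.4]
opening: 0.411
t 25.4 pos [0.5567 0.2086 0.0964] shift mm [ 0.3 -0.1  5.4] ang 108.12 toolyaw turns 0.0003 tilt [-0.001 -0.001 -1.   ] F [-0.3 -0.  -3.4] op 36.2 q7 0.63
```

```bash

python3 -m jog '[[0,0,0.0025,0,1],[0,0,0.002,0,1],[0,0,0.001,0,1],[0,0,0,0,1],[0,0,0,0,1],[0,0,0,0,1]]'
python3 -m jog '[[0,0,0,0,0.57],[0,0,0,0,0.55],[0,0,0,0,0.5],[0,0,0,0,0.35],[0,0,0,0,0.2],[0,0,0,0,0],[0,0,0,0,0]]'
python3 -m jog '[[0,0,-0.005,0,0],[0,0,-0.01,0,0],[0,0,-0.02,0,0],[0,0,-0.025,0,0],[0,0,-0.03,0,0],[0,0,-0.03,0,0],[0,0,-0.02,0,0],[0,0,-0.01,0,0],[0,0,0,0,0]]'
python3 go.py r30 0.24; python3 - <<'E'
from h import *
b=snap('side','s6')[:,:,::-1]
c=cv2.resize(b[90:350,230:430],None,fx=2.3,fy=2.3,interpolation=cv2.INTER_CUBIC);cv2.imwrite('pics/s6c.png',c)
E
```

```text
clock: 26.05
tool_pos: [0.5571, 0.2085, 0.0914]
eef_rot: [0.587, 0.81, -0.0, 0.0]
contact_force: [-0.4, -2.0, -3.3]
opening: 0.41
clock: 26.75
tool_pos: [0.5571, 0.209, 0.0915]
eef_rot: [0.587, 0.81, 0.0, 0.0]
contact_force: [0.0, -0.8, -0.0]
opening: 0.839
clock: 27.65
tool_pos: [0.5575, 0.2094, 0.2432]
eef_rot: [0.587, 0.81, 0.001, 0.001]
contact_force: [0.6, 0.8, -0.6]
opening: 0.998
t 27.6 pos [0.5575 0.2094 0.2432] shift mm [-451.8 -152.     2.6] ang 108.11 toolyaw turns 0.227 tilt [ 0.003  0.001 -1.   ] F [ 0.6  0.8 -0.6] op 87.8 q7 0.8
```

```bash
sleep 1
```

```text
(no output)
```

View pics/s6c.png

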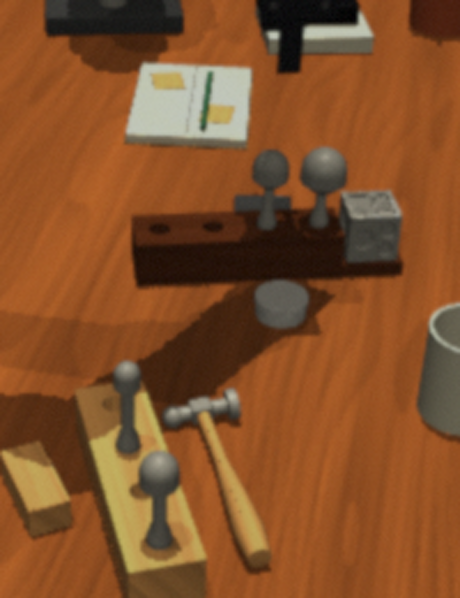

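```bash

python3 -m jog '[[-0.0125,-0.004,0,0,0],[-0.0251,-0.0085,0,0,0],[-0.0251,-0.0085,0,0,0],[-0.0251,-0.0085,0,0,0],[-0.0251,-0.0085,0,0,0],[-0.0251,-0.0085,0,0,0],[-0.0251,-0.0085,0,0,0],[-0.0251,-0.0085,0,0,0],[-0.0251,-0.0085,0,0,0],[-0.0251,-0.0085,0,0,0],[-0.0251,-0.0085,0,0,0],[-0.0251,-0.0085,0,0,0],[-0.0251,-0.0085,0,0,0],[-0.0251,-0.0085,0,0,0],[-0.0251,-0.0085,0,0,0],[-0.0251,-0.0085,0,0,0],[-0.0251,-0.0085,0,0,0],[-0.0251,-0.0085,0,0,0],[-0.0125,-0.004,0,0,0]]'
python3 -m jog '[[0,0,0,0.012,0],[0,0,0,0.0215,0],[0,0,0,0.0215,0],[0,0,0,0.0215,0],[0,0,0,0.0215,0],[0,0,0,0.0215,0],[0,0,0,0.0215,0],[0,0,0,0.0215,0],[0,0,0,0.0215,0],[0,0,0,0.0215,0],[0,0,0,0.0215,0],[0,0,0,0,0],[0,0,0,0,0],[0,0,0,0,0]]'
python3 go.py r30 0.095
```

```text
clock: 29.6
tool_pos: [0.5506, -0.2717, 0.2396]
eef_rot: [0.589, 0.808, -0.001, -0.001]
contact_force: [-0.0, 0.0, -0.3]
opening: 1.001
clock: 31.0
tool_pos: [0.5523, -0.2676, 0.2412]
eef_rot: [0.973, 0.23, -0.0, -0.0]
contact_force: [0.5, -0.2, 0.2]
opening: 1.004
t 31.0 pos [ 0.5523 -0.2676  0.2412] shift mm [  1.3   0.3 146.2] ang 26.54 toolyaw turns 0.0004 tilt [-0.001  0.    -1.   ] F [ 0.5 -0.2  0.2] op 88.3 q7 0.38
```

```bash

python3 -m jog '[[0.0012,0.0003,0.01,0.0004,0],[0,0,0.02,0,0],[0,0,0.025,0,0],[0,0,0.025,0,0],[0,0,0.025,0,0],[0,0,0.02,0,0],[0,0,0.013,0,0],[0,0,0.007,0,0],[0,0,0.001,0,0],[0,0,0,0,0],[0,0,0,0,0]]'
python3 go.py r30 0.095; python3 - <<'E'
from h import *
b=snap('side','s7')[:,:,::-1]
c=cv2.resize(b[190:380,220:410],None,fx=3,fy=3,interpolation=cv2.INTER_CUBIC);cv2.imwrite('pics/s7c.png',c)
E
```

```text
clock: 32.1
tool_pos: [0.5544, -0.2677, 0.0965]
eef_rot: [0.974, 0.227, 0.001, 0.0]
contact_force: [-0.8, -0.0, 0.2]
opening: 1.002
t 32.1 pos [ 0.5544 -0.2677  0.0965] shift mm [-0.6 -0.9  1.5] ang 26.25 toolyaw turns -0.0004 tilt [ 0.002 -0.001 -1.   ] F [-0.8 -0.   0.2] op 88.2 q7 0.25
```

```bash
sleep 1
```

```text
(no output)
```

View pics/s7c.png

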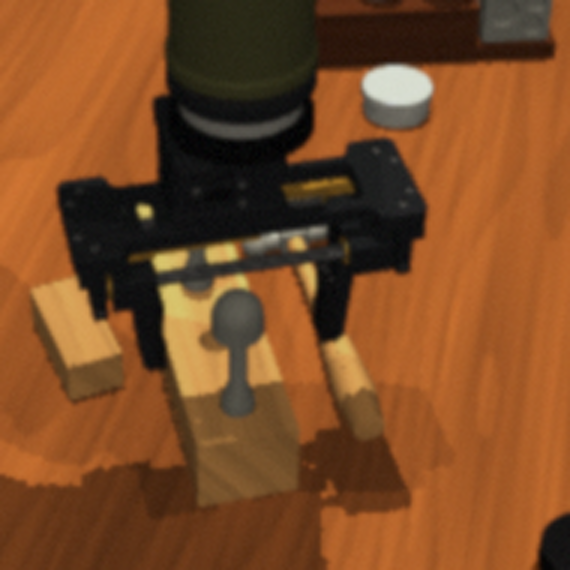

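```bash

python3 -m jog '[[0,-0.0005,0.0012,0,0.4],[0,0,0,0,0.55],[0,0,0,0,0.65],[0,0,0,0,1],[0,0,0,0,1],[0,0,0,0,1],[0,0,0,0,1],[0,0,0,0,1]]' 35
python3 -m jog '[[0,0,-0.005,0,1],[0,0,-0.01,0,1],[0,0,-0.02,0,1],[0,0,-0.025,0,1],[0,0,-0.03,0,1],[0,0,-0.03,0,1],[0,0,-0.02,0,1],[0,0,-0.01,0,1],[0,0,-0.005,0,1],[0,0,0,0,1],[0,0,0,0,1]]'
python3 go.py s30 0.25
```

```text
clock: 32.95
tool_pos: [0.5536, -0.2671, 0.0943]
eef_rot: [0.974, 0.227, 0.0, 0.0]
contact_force: [-0.0, 1.2, -0.2]
opening: 0.317
clock: 34.05
tool_pos: [0.5528, -0.2671, 0.2483]
eef_rot: [0.974, 0.227, -0.001, -0.0]
contact_force: [-0.1, -0.4, -1.7]
opening: 0.321
t 34.0 pos [ 0.5528 -0.2671  0.2483] shift mm [ 158.4 -433.2   -1.4] ang 26.25 toolyaw turns -0.2271 tilt [-0.002  0.    -1.   ] F [-0.1 -0.4 -1.7] op 28.3 q7 0.38
```

```bash

python3 -m jog '[[0.0044,-0.012,0,0,1],[0.0088,-0.0241,0,0,1],[0.0088,-0.0241,0,0,1],[0.0088,-0.0241,0,0,1],[0.0088,-0.0241,0,0,1],[0.0088,-0.0241,0,0,1],[0.0088,-0.0241,0,0,1],[0.0088,-0.0241,0,0,1],[0.0088,-0.0241,0,0,1],[0.0088,-0.0241,0,0,1],[0.0088,-0.0241,0,0,1],[0.0088,-0.0241,0,0,1],[0.0088,-0.0241,0,0,1],[0.0088,-0.0241,0,0,1],[0.0088,-0.0241,0,0,1],[0.0088,-0.0241,0,0,1],[0.0088,-0.0241,0,0,1],[0.0088,-0.0241,0,0,1],[0.0044,-0.0115,0,0,1]]'
python3 -m jog '[[0,0,0,-0.0122,1],[0,0,0,-0.0215,1],[0,0,0,-0.0215,1],[0,0,0,-0.0215,1],[0,0,0,-0.0215,1],[0,0,0,-0.0215,1],[0,0,0,-0.0215,1],[0,0,0,-0.0215,1],[0,0,0,-0.0215,1],[0,0,0,-0.0215,1],[0,0,0,-0.0215,1],[0,0,0,0,1],[0,0,0,0,1],[0,0,0,0,1]]'
python3 go.py s30 0.13
```

```text
clock: 35.95
tool_pos: [0.5022, 0.1951, 0.2491]
eef_rot: [0.973, 0.229, -0.0, -0.001]
contact_force: [-0.4, 0.3, -2.0]
opening: 0.32
clock: 37.35
tool_pos: [0.5039, 0.1913, 0.2492]
eef_rot: [0.588, 0.809, -0.0, 0.0]
contact_force: [1.0, 0.2, -2.0]
opening: 0.319
t 37.4 pos [0.5039 0.1913 0.2492] shift mm [  0.5  -0.5 119.2] ang 107.91 toolyaw turns -0.0003 tilt [-0.    -0.001 -1.   ] F [ 1.   0.2 -2. ] op 28.1 q7 0.71
```

```bash

python3 -m jog '[[0.0003,-0.0005,0.01,-0.0003,1],[0,0,0.02,0,1],[0,0,0.025,0,1],[0,0,0.025,0,1],[0,0,0.02,0,1],[0,0,0.012,0,1],[0,0,0,0,1],[0,0,0,0,1]]'
python3 go.py s30 0.0945
python3 -m jog '[[0,0,0.01,0,1],[0,0,0.01,0,1],[0,0,0.008,0,1],[0,0,0.005,0,1],[0,0,0.003,0,1],[0,0,0,0,1],[0,0,0,0,1]]'
python3 go.py s30 0.0945
```

```text
clock: 38.15
tool_pos: [0.5036, 0.1921, 0.1377]
eef_rot: [0.587, 0.81, 0.0, 0.0]
contact_force: [-0.0, -1.0, -1.2]
opening: 0.316
t 38.1 pos [0.5036 0.1921 0.1377] shift mm [-0.4 -0.5 43.2] ang 108.15 toolyaw turns 0.0004 tilt [ 0.     0.001 -1.   ] F [-0.  -1.  -1.2] op 27.8 q7 0.55
clock: 38.85
tool_pos: [0.5034, 0.1915, 0.1013]
eef_rot: [0.587, 0.81, -0.0, 0.0]
contact_force: [-1.8, -0.5, -2.3]
opening: 0.32
t 38.9 pos [0.5034 0.1915 0.1013] shift mm [ 0.1 -0.1  6.8] ang 108.15 toolyaw turns 0.0004 tilt [-0. -0. -1.] F [-1.8 -0.5 -2.3] op 28.1 q7 0.49
```

```bash

python3 -m jog '[[0,0,0.0025,0,1],[0,0,0.002,0,1],[0,0,0.001,0,1],[0,0,0.001,0,1],[0,0,0,0,1],[0,0,0,0,1],[0,0,0,0,1]]'
python3 -m jog '[[0,0,0,0,0.66],[0,0,0,0,0.64],[0,0,0,0,0.55],[0,0,0,0,0.4],[0,0,0,0,0.2],[0,0,0,0,0],[0,0,0,0,0],[0,0,0,0,0]]'
python3 -m jog '[[0,0,-0.005,0,0],[0,0,-0.01,0,0],[0,0,-0.02,0,0],[0,0,-0.025,0,0],[0,0,-0.03,0,0],[0,0,-0.03,0,0],[0,0,-0.02,0,0],[0,0,-0.01,0,0],[0,0,0,0,0]]'
python3 go.py r22 0.245; python3 - <<'E'
from h import *
b=snap('side','s8')[:,:,::-1]
c=cv2.resize(b[90:350,230:430],None,fx=2.3,fy=2.3,interpolation=cv2.INTER_CUBIC);cv2.imwrite('pics/s8c.png',c)
E
```

```text
clock: 39.55
tool_pos: [0.5034, 0.1912, 0.0947]
eef_rot: [0.587, 0.81, -0.0, 0.0]
contact_force: [-0.2, -2.6, -1.0]
opening: 0.318
clock: 40.35
tool_pos: [0.5034, 0.1916, 0.0948]
eef_rot: [0.587, 0.81, 0.0, 0.0]
contact_force: [0.5, -0.1, 0.6]
opening: 0.879
clock: 41.25
tool_pos: [0.5039, 0.192, 0.2463]
eef_rot: [0.587, 0.81, 0.001, 0.001]
contact_force: [0.1, -0.5, -0.4]
opening: 1.0
t 41.2 pos [0.5039 0.192  0.2463] shift mm [-341.  -111.8    0.9] ang 108.15 toolyaw turns 0.2271 tilt [ 0.003  0.001 -1.   ] F [ 0.1 -0.5 -0.4] op 88.0 q7 0.71
```

```bash
sleep 1
```

```text
(no output)
```

View pics/s8c.png

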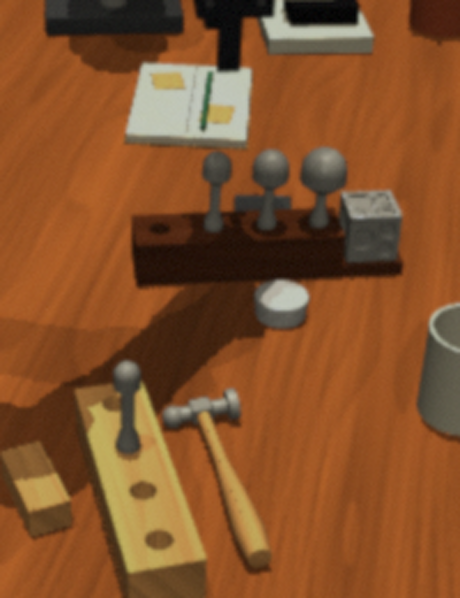

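```bash

python3 -m jog '[[-0.012,-0.004,0,0,0],[-0.0244,-0.008,0,0,0],[-0.0244,-0.008,0,0,0],[-0.0244,-0.008,0,0,0],[-0.0244,-0.008,0,0,0],[-0.0244,-0.008,0,0,0],[-0.0244,-0.008,0,0,0],[-0.0244,-0.008,0,0,0],[-0.0244,-0.008,0,0,0],[-0.0244,-0.008,0,0,0],[-0.0244,-0.008,0,0,0],[-0.0244,-0.008,0,0,0],[-0.0244,-0.008,0,0,0],[-0.0244,-0.008,0,0,0],[-0.012,-0.004,0,0,0]]'
python3 -m jog '[[0,0,0,0.0121,0],[0,0,0,0.0215,0],[0,0,0,0.0215,0],[0,0,0,0.0215,0],[0,0,0,0.0215,0],[0,0,0,0.0215,0],[0,0,0,0.0215,0],[0,0,0,0.0215,0],[0,0,0,0.0215,0],[0,0,0,0.0215,0],[0,0,0,0.0215,0],[0,0,0,0,0],[0,0,0,0,0],[0,0,0,0,0]]'
python3 go.py r22 0.099
```

```text
clock: 42.8
tool_pos: [0.5016, -0.171, 0.2431]
eef_rot: [0.588, 0.809, -0.001, -0.001]
contact_force: [-0.0, -0.3, 0.2]
opening: 1.002
clock: 44.2
tool_pos: [0.503, -0.1674, 0.2445]
eef_rot: [0.973, 0.23, -0.0, -0.0]
contact_force: [-0.4, 0.5, -0.1]
opening: 1.0
t 44.2 pos [ 0.503  -0.1674  0.2445] shift mm [  1.1  -0.  145.5] ang 26.54 toolyaw turns 0.0004 tilt [-0.001  0.    -1.   ] F [-0.4  0.5 -0.1] op 88.0 q7 0.17
```

```bash

python3 -m jog '[[0.0006,0,0.01,0.0004,0],[0,0,0.02,0,0],[0,0,0.025,0,0],[0,0,0.025,0,0],[0,0,0.025,0,0],[0,0,0.02,0,0],[0,0,0.013,0,0],[0,0,0.007,0,0],[0,0,0,0,0],[0,0,0,0,0],[0,0,0,0,0]]'
python3 go.py r22 0.099
python3 -m jog '[[0,0,0,0,0.5],[0,0,0,0,0.65],[0,0,0,0,0.72],[0,0,0,0,1],[0,0,0,0,1],[0,0,0,0,1],[0,0,0,0,1],[0,0,0,0,1]]' 30
python3 go.py r22 0.099
```

```text
clock: 45.3
tool_pos: [0.5044, -0.1674, 0.1006]
eef_rot: [0.974, 0.227, 0.001, 0.0]
contact_force: [-0.3, 1.2, -0.1]
opening: 0.998
t 45.3 pos [ 0.5044 -0.1674  0.1006] shift mm [-0.3 -0.8  1.6] ang 26.24 toolyaw turns -0.0004 tilt [ 0.002 -0.    -1.   ] F [-0.3  1.2 -0.1] op 87.8 q7 -0.03
clock: 46.1
tool_pos: [0.5038, -0.1672, 0.0998]
eef_rot: [0.974, 0.227, -0.0, 0.0]
contact_force: [0.2, -0.7, 0.2]
opening: 0.297
t 46.1 pos [ 0.5038 -0.1672  0.0998] shift mm [ 0.2 -0.4  0.8] ang 26.25 toolyaw turns -0.0004 tilt [-0. -0. -1.] F [ 0.2 -0.7  0.2] op 26.1 q7 -0.03
```

```bash

python3 -m jog '[[0,0,0.0005,0,1],[0,0,0,0,1],[0,0,0,0,1],[0,0,0,0,1],[0,0,0,0,1]]'
python3 -m jog '[[0,0,-0.005,0,1],[0,0,-0.01,0,1],[0,0,-0.02,0,1],[0,0,-0.025,0,1],[0,0,-0.03,0,1],[0,0,-0.03,0,1],[0,0,-0.02,0,1],[0,0,-0.01,0,1],[0,0,0,0,1],[0,0,0,0,1]]'
python3 go.py s22 0.25
```

```text
clock: 46.6
tool_pos: [0.504, -0.1672, 0.0995]
eef_rot: [0.974, 0.227, 0.0, 0.0]
contact_force: [-0.0, 1.1, 3.9]
opening: 0.229
clock: 47.6
tool_pos: [0.5031, -0.1674, 0.2486]
eef_rot: [0.974, 0.227, -0.001, -0.0]
contact_force: [-0.1, 0.2, -1.4]
opening: 0.23
t 47.6 pos [ 0.5031 -0.1674  0.2486] shift mm [ 103.5 -329.8   -1.3] ang 26.25 toolyaw turns -0.2271 tilt [-0.002  0.    -1.   ] F [-0.1  0.2 -1.4] op 20.2 q7 0.17
```

```bash

python3 -m jog '[[0.0035,-0.011,0,0,1],[0.0069,-0.022,0,0,1],[0.0069,-0.022,0,0,1],[0.0069,-0.022,0,0,1],[0.0069,-0.022,0,0,1],[0.0069,-0.022,0,0,1],[0.0069,-0.022,0,0,1],[0.0069,-0.022,0,0,1],[0.0069,-0.022,0,0,1],[0.0069,-0.022,0,0,1],[0.0069,-0.022,0,0,1],[0.0069,-0.022,0,0,1],[0.0069,-0.022,0,0,1],[0.0069,-0.022,0,0,1],[0.0069,-0.022,0,0,1],[0.0035,-0.011,0,0,1]]'
python3 -m jog '[[0,0,0,-0.0122,1],[0,0,0,-0.0215,1],[0,0,0,-0.0215,1],[0,0,0,-0.0215,1],[0,0,0,-0.0215,1],[0,0,0,-0.0215,1],[0,0,0,-0.0215,1],[0,0,0,-0.0215,1],[0,0,0,-0.0215,1],[0,0,0,-0.0215,1],[0,0,0,-0.0215,1],[0,0,0,0,1],[0,0,0,0,1],[0,0,0,0,1]]'
python3 go.py s22 0.135
```

```text
clock: 49.2
tool_pos: [0.4492, 0.1774, 0.2488]
eef_rot: [0.973, 0.229, -0.001, -0.001]
contact_force: [0.6, -0.1, -1.7]
opening: 0.232
clock: 50.6
tool_pos: [0.4506, 0.1744, 0.2491]
eef_rot: [0.588, 0.809, -0.0, 0.0]
contact_force: [1.0, 0.7, -2.1]
opening: 0.234
t 50.6 pos [0.4506 0.1744 0.2491] shift mm [ 1.000e-01 -6.000e-01  1.141e+02] ang 107.92 toolyaw turns -0.0002 tilt [-0.    -0.001 -1.   ] F [ 1.   0.7 -2.1] op 20.6 q7 0.62
```

```bash

python3 -m jog '[[0,-0.0005,0.01,-0.0002,1],[0,0,0.02,0,1],[0,0,0.025,0,1],[0,0,0.025,0,1],[0,0,0.02,0,1],[0,0,0.01,0,1],[0,0,0,0,1],[0,0,0,0,1]]'
python3 go.py s22 0.0992
python3 -m jog '[[0,0,0.01,0,1],[0,0,0.01,0,1],[0,0,0.006,0,1],[0,0,0.004,0,1],[0,0,0.003,0,1],[0,0,0,0,1],[0,0,0,0,1]]'
python3 go.py s22 0.0992
```

```text
clock: 51.4
tool_pos: [0.4504, 0.1748, 0.1397]
eef_rot: [0.587, 0.81, 0.0, 0.0]
contact_force: [-0.0, 0.8, -0.7]
opening: 0.231
t 51.4 pos [0.4504 0.1748 0.1397] shift mm [-0.4 -0.6 40.5] ang 108.11 toolyaw turns 0.0003 tilt [ 0.  0. -1.] F [-0.   0.8 -0.7] op 20.4 q7 0.41
clock: 52.1
tool_pos: [0.4502, 0.1742, 0.1063]
eef_rot: [0.587, 0.81, -0.0, 0.0]
contact_force: [-0.9, 0.3, -1.7]
opening: 0.234
t 52.1 pos [0.4502 0.1742 0.1063] shift mm [ 0.  -0.2  7.1] ang 108.11 toolyaw turns 0.0003 tilt [-0. -0. -1.] F [-0.9  0.3 -1.7] op 20.6 q7 0.34
```

```bash

python3 -m jog '[[0,0,0.0025,0,1],[0,0,0.002,0,1],[0,0,0.0015,0,1],[0,0,0.001,0,1],[0,0,0,0,1],[0,0,0,0,1],[0,0,0,0,1]]'
python3 -m jog '[[0,0,0,0,0.75],[0,0,0,0,0.73],[0,0,0,0,0.65],[0,0,0,0,0.45],[0,0,0,0,0.2],[0,0,0,0,0],[0,0,0,0,0],[0,0,0,0,0]]'
python3 -m jog '[[0,0,-0.005,0,0],[0,0,-0.01,0,0],[0,0,-0.02,0,0],[0,0,-0.025,0,0],[0,0,-0.03,0,0],[0,0,-0.03,0,0],[0,0,-0.02,0,0],[0,0,-0.01,0,0],[0,0,0,0,0]]'
python3 go.py r22 0.245
```

```text
clock: 52.8
tool_pos: [0.4503, 0.1741, 0.0994]
eef_rot: [0.587, 0.81, -0.0, 0.0]
contact_force: [-0.2, -2.7, 4.0]
opening: 0.229
clock: 53.6
tool_pos: [0.4503, 0.1744, 0.0993]
eef_rot: [0.587, 0.81, 0.0, 0.0]
contact_force: [-0.1, -0.1, -0.1]
opening: 0.777
clock: 54.5
tool_pos: [0.4507, 0.1747, 0.2506]
eef_rot: [0.587, 0.81, 0.001, 0.001]
contact_force: [-0.4, -1.0, 0.0]
opening: 0.994
t 54.5 pos [0.4507 0.1747 0.2506] shift mm [-341.1  -55.7    5.5] ang 108.1 toolyaw turns 0.2269 tilt [ 0.002  0.001 -1.   ] F [-0.4 -1.   0. ] op 87.4 q7 0.63
```

Now I'll move the arm clear at height and verify from both cameras.

```bash

python3 -m jog '[[-0.012,-0.004,0,0,0],[-0.0244,-0.004,0,0,0],[-0.0244,-0.004,0,0,0],[-0.0244,-0.004,0,0,0],[-0.0244,-0.004,0,0,0],[-0.0244,-0.004,0,0,0],[-0.0244,-0.004,0,0,0],[-0.0244,-0.004,0,0,0],[-0.0244,-0.004,0,0,0],[-0.0244,-0.004,0,0,0],[-0.0244,-0.004,0,0,0],[-0.0244,-0.004,0,0,0],[-0.0244,-0.004,0,0,0],[-0.0244,-0.004,0,0,0],[-0.012,-0.004,0,0,0],[0,0,0,0,0],[0,0,0,0,0]]'
python3 - <<'E'
from h import *
from fit0 import T
b=snap('side','s9')[:,:,::-1].copy();a=snap('top','t9')[:,:,::-1].copy()
for n,i in(('side',b),('top',a)):
  for k in('48','38','30','22'):
    x,y,_=T['s'+k];print(n,k,proj(n,[[x,y,.135-int(k)/2000],[x,y,.05]]).round(1).tolist())
cv2.imwrite('pics/s9c.png',cv2.resize(b[140:230,275:415],None,fx=5.7,fy=5.7,interpolation=cv2.INTER_CUBIC))
cv2.imwrite('pics/t9c.png',cv2.resize(a[130:320,110:300],None,fx=3.1,fy=3.1,interpolation=cv2.INTER_CUBIC))
E
```

```text
clock: 56.2
tool_pos: [0.4987, -0.1677, 0.2489]
eef_rot: [0.587, 0.81, 0.0, -0.001]
contact_force: [-0.3, 0.7, -0.4]
opening: 0.997
side 48 [[369.9, 164.0], [367.9, 186.3]]
side 38 [[346.6, 162.9], [345.1, 187.2]]
side 30 [[322.9, 162.2], [322.1, 188.0]]
side 22 [[299.0, 161.4], [298.9, 188.9]]
top 48 [[165.4, 188.4], [176.1, 198.1]]
top 38 [[173.9, 220.3], [185.1, 228.7]]
top 30 [[182.9, 253.3], [194.2, 259.9]]
top 22 [[192.1, 287.4], [203.6, 291.9]]
```

```bash
sleep 1
```

```text
(no output)
```

View pics/s9c.png

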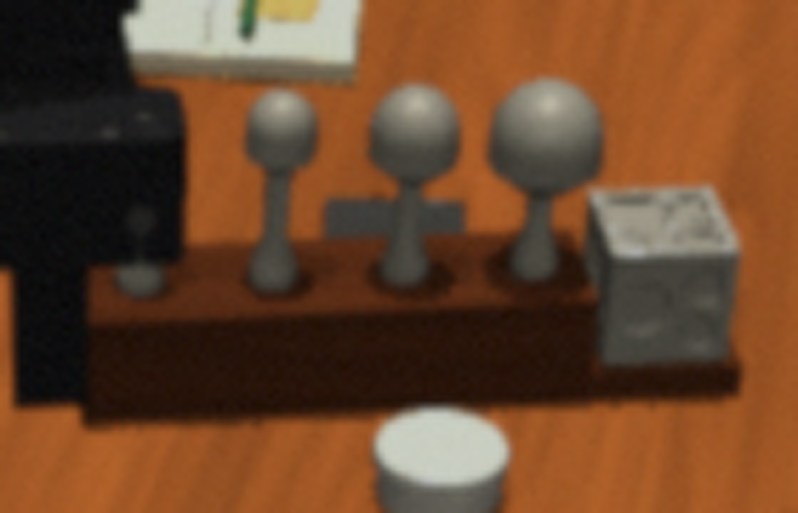

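View pics/t9c.png

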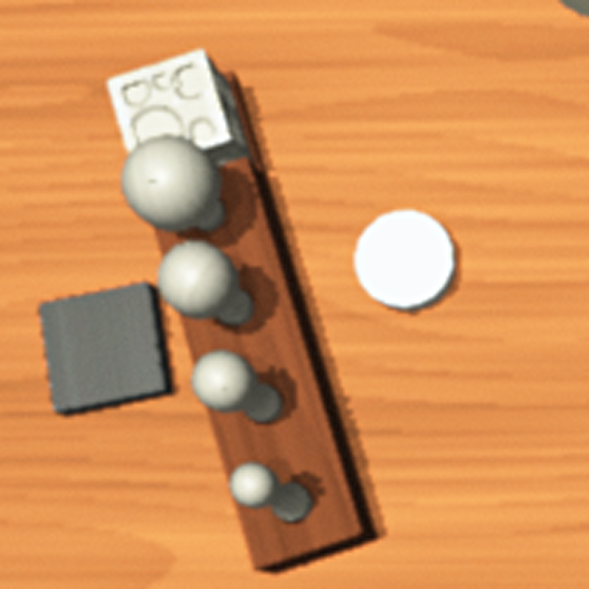

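View pics/s9.png

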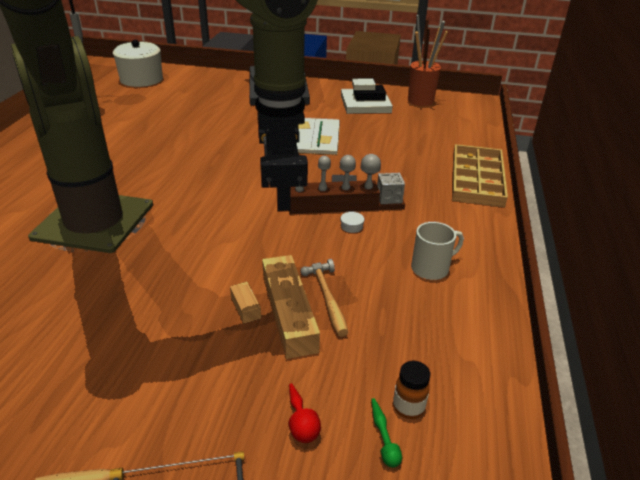

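```bash

python3 -m jog '[[0,-0.01,0,0,0],[0,-0.02,0,0,0],[0,-0.02,0,0,0],[0,-0.02,0,0,0],[0,-0.02,0,0,0],[0,-0.01,0,0,0],[0,0,0,0,0],[0,0,0,0,0],[0,0,0,0,0]]'
python3 - <<'E'
from h import *
b=snap('side','s10')[:,:,::-1].copy()
cv2.imwrite('pics/s10c.png',cv2.resize(b[140:230,275:415],None,fx=5.7,fy=5.7,interpolation=cv2.INTER_CUBIC))
E
```

```text
clock: 57.2
tool_pos: [0.4054, -0.1991, 0.2496]
eef_rot: [0.587, 0.81, 0.001, 0.0]
contact_force: [0.2, 0.0, 0.4]
opening: 1.0
```

```bash
sleep 1
```

```text
(no output)
```

View pics/s10c.png

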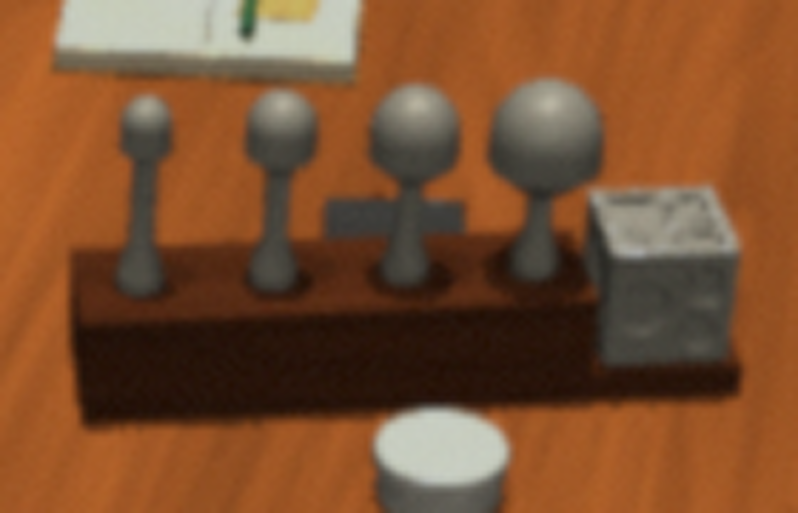

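```bash
python3 -c "
from plant import r
print(r.finish_job())"
```

```text
the job is handed in; nothing more can be done
None
```

All four steel punches are in the dark stand, foot down, in the order 48, 38, 30, 22 mm from the cube outward. The job took about 57 s of the 128 s allowed.

**Last checks:** in both cameras all four stand upright, with tops level and shanks equally deep. The 48 and 38 mm heads lie within about 1 pixel of where a seated punch should appear. The 30 and 22 mm heads read up to about 1.5 pixels (2–3 mm) off, which I put down to play in the holes or the calibration. When I let go of each punch, the wrist force was a few newtons at most, and the arm ended well clear with an open gripper.

**Look-alikes fell over:** the red and green look-alikes, which stood free on the bench, both toppled during the job: the red by about 4 s, the green between about 5 and 11 s. I never reached for either. The gripper passed well above them and the wrist showed no contact, so I believe they fell by themselves, but I could not prove it. I left them lying on the bench.

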